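Set out the optics for a lens change at the microscope

ROBOT

A 6-joint arm with a two-finger parallel gripper is mounted at the origin on the work surface. World frame = base frame: x ahead of the robot, y to its left, z up, the work surface at z = 0. Lengths are in mm, angles in rad, forces in N, time in s.
With the tool pointing down it reaches from about 350 to 875 mm from the base axis. Payload 4.2 kg.
Tool frame: the origin (TCP) lies at the very end of the fingers, on their centre line; the grasp point (between the pads) lies 19 mm behind it; z points along the fingers, y is the line along which they close (so a half turn about z gives the same grasp; the last joint's range is limited). The gripper opens to 85 mm and grips with 20 to 120 N. Pads are 22 mm wide; open, the fingers measure 114 mm over their backs; the gripper's body (76 mm by 85 mm) begins 54 mm behind the grasp point. The pads swing forward as they close: fully open they stand 13 mm farther back than shut.
Start: joints at [-1.011, 0.385, 0.008, 0, -1.194, -0.259], TCP at [185.193, -596.911, 231.312] pointing down, gripper open.
Joint ranges: [-3.14, 3.14], [-1.21, 2.06], [-1.07, 1.41], [-3.16, 2.05], [-2.99, -0.16], [-3.1, 3.1]. Speed limits (rad/s): [2.79, 2.79, 3.14, 3.14, 3.14, 3.14].

INTERFACE

Orientations are given as a unit quaternion [x, y, z, w].
In Python, from bench import arm, optics gives the robot as it stands. The module is installed in compiled form; this text tells all that it offers.
- The arm moves only by the tool step_arm, never from a script. Its argument "motion" is a list of rows, each an object with "dr": the turn, a rotation vector about the tool's x, y, z in units of 8 degrees (1.0 is 8 degrees), a list of three; "slide": the shift along the tool's x, y, z in mm, a list of three; "jaw": the finger opening in mm, from 0 to 85.4. A call has exactly 8 rows; each row is the pose to reach, as a shift and turn from the pose commanded when the call began, along the tool's axes at that moment; what a row does not reach only later rows make up. A row lasts 1/8 s, in which the tool goes at most 62.5 mm and 10.7 degrees, less where a joint would pass 70% of its speed; a pose out of reach is approached as far as the arm can. A call with a gripper value outside its range is refused whole. The fingers move at their own pace and stop on an object; the grip force is fixed at half the most. Time passes only in rows, so rows that repeat a pose let the fingers close, or fill a call up. It gives the time, the measured TCP pose, the force, the opening and the grip force at its end, in the units of the state.
- arm.read_state(): the state, without advancing time (a new reading comes with each control period).
- optics.get_image(name): name is "scene" or "top" or "wrist"; returns the picture (480x640x3 uint8, blue, green, red); there is no depth.
- optics.camera_info(name): a dict with "camera_matrix" (3x3 intrinsics, pixels), "view" (4x4, takes a point from world to camera coordinates); the wrist camera has in their place "T_tool_cam" (4x4, takes a point from camera to tool coordinates, whose origin is the TCP and whose axes are the flange's). Camera axes: x right, y up, looking along -z (the intrinsics and any distortion apply to the point x, -y, -z); pixel columns grow to the right and rows downward; lengths in mm; the calibration is good to about 2 mm. The wrist camera is an equidistant fisheye: a pixel r from the principal point sees the ray r / f radians off the axis. A picture is of the moment at which its call begins: read the wrist's pose just before it. camera_info takes no time and is no camera call.
- arm.job_done(): hands the job in; it is judged then, once.
The state is a dict: "clock": time; "joints": joint angles; "joint_vel": joint speeds; "joint_efforts": joint torques, N m; "position": TCP position; "ee_rot": TCP orientation; "contact_force": force on the tool from outside, world axes, zero at the start; "wrist_torque": the same for the moment, N m; "gripper_width": finger opening in mm; "grasp_force": force on a finger pad.
Only numpy, scipy, OpenCV 4.12 (cv2) and the standard library are available. Lean on these libraries where they do the work, as an engineer would, in place of code of your own. Each camera call takes 0.05 s, during which the arm holds its last target. There are 200 camera calls.

TASK

Set out the optics for the lens change, all upright as they now stand: the long objective on the middle of the square stand, the short objective on the middle of the round stand, and the filter cube on the middle of the slide box's lid. Stand the eyepiece on the bench exactly midway between the two stands, in line with them, and put the dust cap squarely on top of the eyepiece. Do not disturb the oil bottle or the culture dish, and leave everything released and at rest.

Things in the scene. Friction and masses are not known exactly. Their poses are not given: they have to be found in the camera images.
- long_objective_mid (a point): long microscope objective, steel, standing upright with its narrow lens end up: 72 mm tall; foot 26 mm diameter, body 31 mm diameter from 8 to 50 mm up, then a taper to a 14 mm nose. The point is on its axis half-way up, 36 mm above its underside; z up along the axis.
- short_objective_mid (a point): short microscope objective, same make and body diameter but only 42 mm tall: foot 26 mm diameter, body 31 mm diameter from 8 to 28 mm up, then a taper to a 14 mm nose. Stands upright, nose up. The point is on its axis half-way up, 21 mm above its underside; z up.
- eyepiece_mid (a point): microscope eyepiece standing upright, 52 mm tall: steel barrel 31 mm diameter for the lower 18 mm, black head 38 mm diameter above it, with a flat top and a round lens in it. The point is on its axis half-way up, 26 mm above its underside (and below its top); z up.
- cap_mid (a point): dust cap of the eyepiece: plain white plastic disc, 42 mm diameter, 16 mm high, flat above and below. The point is its centre, 8 mm above its underside; z up.
- cube_mid (a point): filter cube: grey metal block, 36 by 36 mm, 34 mm high, with round glass windows in two sides, a bright diagonal strip and four screws on top. The point is its centre, 17 mm above its underside; x and y square to its sides, z up.
- square_top (a point): square parts stand, fixed to the bench: aluminium, 64 by 64 mm, 20 mm high, grey flat top. The point is the centre of its top; z up, x and y square to its sides. Its centre is always 200 mm from that of the round stand, which lies in the direction of this frame's +x or -x.
- round_top (a point): round parts stand, fixed to the bench: aluminium disc, 68 mm diameter, 20 mm high, grey flat top. The point is the centre of its top; z up.
- box_top (a point): closed microscope-slide box, fixed to the bench: white, flat grey lid, 97 by 82 mm (x by y), 34 mm high. The point is the centre of the lid's upper face; z up.
- bottle_mid (a point): immersion-oil bottle, amber glass with black cap, 29 mm diameter, 62 mm tall, loose; not to be disturbed. The point is on its axis half-way up.
- dish_mid (a point): closed culture dish, pale flat disc 60 mm diameter, 14 mm high, loose; not to be disturbed. The point is its centre, half-way up.

How it is judged (in metres and radians):
At the end, for the whole second after the job is handed in: Long and short objective and filter cube upright within 15 mm of the centre of the square stand, round stand and box lid; eyepiece upright on the bench within 15 mm (along and across) of the stands' midpoint; dust cap flat on it within 10 mm of its axis; all at rest (under 20 mm/s) (horizontal distance between long_objective_mid and square_top below 0.015 m and z of long_objective_mid in the frame of square_top between 0.03 and 0.042 m and angle between each of long_objective_mid, short_objective_mid, cube_mid, eyepiece_mid, cap_mid's own z axis and vertical below 0.12 rad and horizontal distance between short_objective_mid and round_top below 0.015 m and z of short_objective_mid in the frame of round_top between 0.015 and 0.027 m and horizontal distance between cube_mid and box_top below 0.015 m and z of cube_mid in the frame of box_top between 0.011 and 0.023 m and y of eyepiece_mid in the frame of square_top between -0.015 and 0.015 m and (x of eyepiece_mid in the frame of square_top between 0.085 and 0.115 m or x of eyepiece_mid in the frame of square_top between -0.115 and -0.085 m) and horizontal distance between eyepiece_mid and round_top below 0.118 m and height (world z) of eyepiece_mid between 0.02 and 0.032 m and horizontal distance between cap_mid and eyepiece_mid below 0.01 m and z of cap_mid in the frame of eyepiece_mid between 0.028 and 0.04 m and linear speed of each of long_objective, short_objective, eyepiece, dust_cap, filter_cube below 0.02 m/s); the robot touches nothing.
It fails at once if the oil bottle was disturbed (its centre moved more than 20 mm) (distance of bottle_mid from where it was at the start of the episode above 0.02 m).
It fails at once if the culture dish was disturbed (its centre moved more than 20 mm) (distance of dish_mid from where it was at the start of the episode above 0.02 m).
It also fails if it takes over 125 s, if anything falls off the work surface, if the arm or the gripper's body presses on something with over 40 N, if the wrist force passes 120 N, or if a joint passes its speed limit or range.

## Working session

There is one attempt and no reset: what is moved stays moved. The work goes in short steps, Python scripts to look and compute and a tool call to move; the robot and the scene stay as the last step left them, time stands still between calls to the robot, and variables do not carry over. Pictures are saved under pics/ and viewed, at most 14 in all, crops included, and the job is handed in when it is done.

Besides the shell and the picture viewer there is one more tool, called after "Call:" as name([rows], argument=value, ...), one row to a line, values as JSON. step_arm: Moves the arm, as the interface text tells. Its arguments: {"type":"object","properties":{"motion":{"type":"array","items":{"type":"object","properties":{"dr":{"type":"array","items":{"type":"number"}},"slide":{"type":"array","items":{"type":"number"}},"jaw":{"type":"number"}}}}},"required":["motion"]}

```bash
mkdir -p pics; python3 - <<'E'
from bench import arm, optics
import cv2, json
s=arm.read_state(); print(s)
for n in ["scene","top","wrist"]:
    cv2.imwrite(f"pics/{n}0.png",optics.get_image(n)); print(n,{k:(v.tolist() if hasattr(v,'tolist') else v) for k,v in optics.camera_info(n).items()})
E
```

```text
{'clock': 0.0, 'joints': array([-1.01140620e+00,  3.85546766e-01,  6.63300383e-03, -4.75545911e-04,
       -1.19400739e+00, -2.58611572e-01]), 'joint_vel': array([-0.0002122 ,  0.00076441, -0.00084998, -0.0009412 , -0.00062924,
       -0.00215273]), 'joint_efforts': array([ 5.66845192e-04, -3.92288911e+01,  1.88399827e+01,  4.18625951e+00,
       -4.74318804e-03,  1.31006553e-05]), 'position': array([ 185.01203363, -596.38006237,  230.2337867 ]), 'ee_rot': array([-1.49736210e-01,  9.88725386e-01,  1.06267204e-03, -2.19741244e-04]), 'contact_force': array([-0.33628895,  0.43725461,  0.39422586]), 'wrist_torque': array([-0.06614264, -0.00134313, -0.01965454]), 'grasp_force': 0.0, 'gripper_width': 85.3122641037182}
scene {'camera_matrix': [[556.1618202790751, 0.0, 331.4504930464001], [0.0, 556.1618202790751, 229.46147470847058], [0.0, 0.0, 1.0]], 'view': [[-0.08627439775291022, 0.9960843685971286, 0.019304375898542305, 24.202486662254273], [-0.7655904473391634, -0.07868476492172752, 0.6384982182529816, 380.36789017337685], [0.6375170548584502, 0.04030680346631375, 0.7693811580477751, -1
[... 200 characters left out ...]
4108825, -0.9999427057737856, -0.009252130484783589, 40.83315508448944], [0.9950654965845142, -0.006273565324394083, 0.09902171421024122, -540.5938915605054], [-0.09907408468273325, -0.008673381573570473, 0.99504225950276, -971.1307114452165], [0.0, 0.0, 0.0, 1.0]]}
wrist {'camera_matrix': [[371.64829954431775, 0.0, 314.7640086134036], [0.0, 371.64829954431775, 236.6557321793215], [0.0, 0.0, 1.0]], 'T_tool_cam': [[-0.0003072983493618175, 0.9558306911815175, 0.2939176676608363, 75.19246688986802], [0.999999542986941, 2.7637251030813995e-05, 0.0009556474723089657, -0.620064921272534], [0.0009053141076194547, 0.29391782700551483, -0.9558302628472917, -141.76897326931112], [0.0, 0.0, 0.0, 1.0]]}
```

View pics/top0.png

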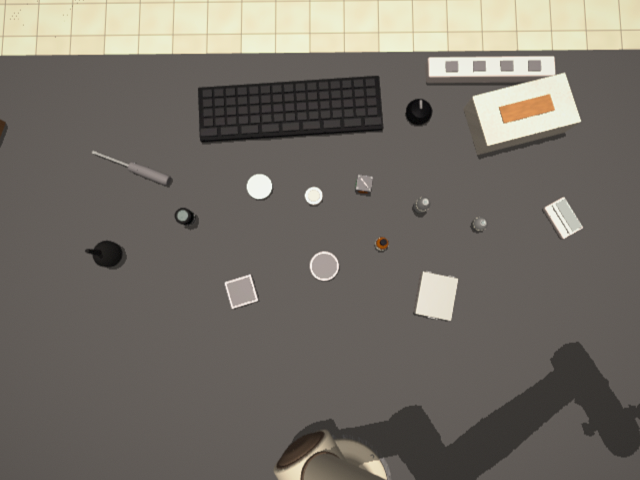

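View pics/scene0.png

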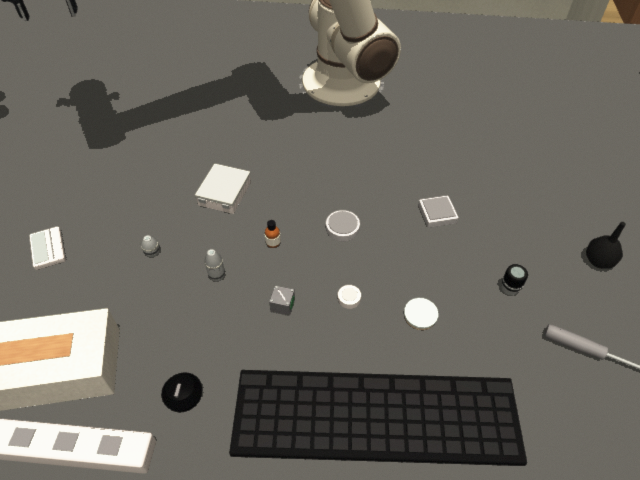

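The top view shows the following, with pixel positions as (column, row):

- Square stand at (241,291), round stand at (324,266) and slide box at (437,296).
- Cap at (314,196), dish at (259,187) and cube at (364,184).
- Eyepiece at (184,216), long objective at (422,205), short objective at (480,224) and bottle at (382,243).

The scene view agrees.

```bash
cat > h.py <<'E'
import numpy as np, cv2
from scipy.spatial.transform import Rotation as R
from bench import arm, optics
def ray(n,uv,T=None):
    """camera centre and direction in world"""
    c=optics.camera_info(n); K=np.array(c["camera_matrix"])
    p=np.array([(uv[0]-K[0,2])/K[0,0],(uv[1]-K[1,2])/K[1,1]])
    if n!="wrist":
        V=np.array(c["view"]); d=np.array([p[0],-p[1],-1.]); M=np.linalg.inv(V)
    else:
        r=np.hypot(*p); s=np.sin(r)/r if r>1e-9 else 1
        d=np.array([p[0]*s,-p[1]*s,-np.cos(r)]); M=T@np.array(c["T_tool_cam"])
    return M[:3,3],M[:3,:3]@d
def onz(n,uv,z,T=None):
    o,d=ray(n,uv,T); return (o+d*(z-o[2])/d[2])[:2]
def tri(a,b):
    (o1,d1),(o2,d2)=a,b
    s=np.linalg.lstsq(np.c_[d1,-d2],o2-o1,rcond=None)[0]
    p,q=o1+d1*s[0],o2+d2*s[1]; return (p+q)/2,np.linalg.norm(p-q)
def tool():
    s=arm.read_state(); T=np.eye(4); T[:3,:3]=R.from_quat(s["ee_rot"]).as_matrix(); T[:3,3]=s["position"]; return T
def proj(P,T):
    c=optics.camera_info("wrist"); K=np.array(c["camera_matrix"])
    q=np.linalg.inv(T@np.array(c["T_tool_cam"]))@np.r_[P,1]; v=np.array([q[0],-q[1],-q[2]])
    h=np.hypot(v[0],v[1]); r=np.arctan2(h,v[2]); return K[:2,2]+K[0,0]*r*v[:2]/h
E
python3 - <<'E'
from h import *
im=cv2.imread("pics/top0.png"); hsv=cv2.cvtColor(im,cv2.COLOR_BGR2HSV)
m=((hsv[...,2]>100)|(hsv[...,1]>140)&(hsv[...,2]>60)).astype(np.uint8)
n,l,st,c=cv2.connectedComponentsWithStats(m)
Z=dict(square=((241,291),20),round=((324,266),20),box=((437,296),34),cap=((314,196),16),dish=((259,187),14),cube=((364,184),34),eye=((184,216),52),long=((422,205),60),short=((480,224),35),bottle=((382,243),62))
for k,(p,z) in Z.items():
    best=min((i for i in range(1,n) if st[i,4]>8),key=lambda i:np.hypot(*(c[i]-p)))
    ct=cv2.findContours((l==best).astype(np.uint8),0,2)[0][0]
    rc=cv2.minAreaRect(ct); xy=onz("top",rc[0],z)
    box=np.array([onz("top",q,z) for q in cv2.boxPoints(rc)])
    e=box[1]-box[0]; f=box[2]-box[1]
    print(k,np.round(rc[0],1),"xy",np.round(xy,0),"sides",np.round([np.hypot(*e),np.hypot(*f)]),"ang",np.round(np.degrees(np.arctan2(e[1],e[0])),1),"reach",np.round(np.hypot(*xy)))
cv2.imwrite("pics/topc.png",cv2.resize(im[150:325,150:510],None,fx=2.2,fy=2.2,interpolation=3))
E
```

```text
square [182. 215.] xy [612. 370.] sides [23. 24.] ang -44.1 reach 715.0
round [328.7 239.1] xy [553.  28.] sides [1231.  859.] ang -89.6 reach 554.0
box [469.8 384.2] xy [ 228. -281.] sides [14.  6.] ang -46.8 reach 362.0
cap [328.7 239.1] xy [553.  28.] sides [1236.  862.] ang -89.6 reach 554.0
dish [182. 215.] xy [613. 372.] sides [23. 24.] ang -44.1 reach 717.0
cube [328.7 239.1] xy [551.  28.] sides [1214.  847.] ang -89.6 reach 552.0
eye [182. 215.] xy [606. 359.] sides [22. 23.] ang -44.1 reach 705.0
long [328.7 239.1] xy [549.  28.] sides [1182.  825.] ang -89.6 reach 549.0
short [551.1 190. ] xy [ 662. -484.] sides [11. 23.] ang -79.0 reach 820.0
bottle [328.7 239.1] xy [548.  28.] sides [1179.  823.] ang -89.6 reach 549.0
```

View pics/topc.png

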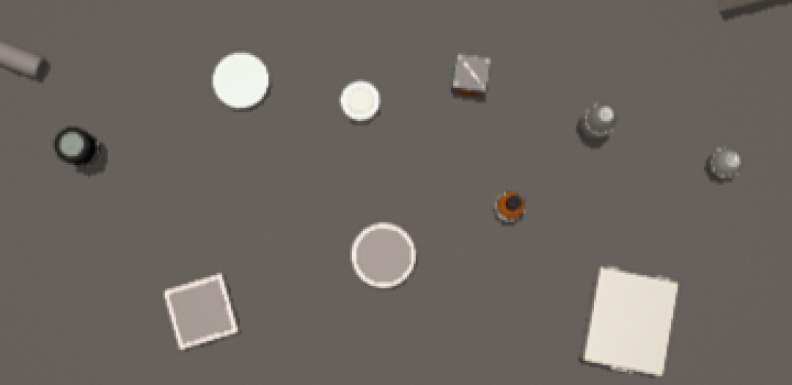

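The crop sharpens the picture. The 26 px disc is the dish and the 18 px one the cap. The cube's diagonal strip and the objectives' noses also show. My mask threshold caught the bench, so I'll use the difference from the bench colour instead.

```bash
python3 - <<'E'
from h import *
im=cv2.imread("pics/top0.png")
Z=dict(square=((241,291),20,20),round=((324,266),20,20),box=((437,296),34,28),cap=((314,196),16,14),dish=((259,187),14,18),cube=((364,184),34,12))
out={}
def meas(k,p,z,w):
    x0,y0=p[0]-w,p[1]-w
    c=im[y0:y0+2*w+1,x0:x0+2*w+1].astype(int)
    bg=np.median(np.r_[c[0],c[-1],c[:,0],c[:,-1]],axis=0)
    m=((c-bg).max(2)>18).astype(np.uint8)
    ct=max(cv2.findContours(m,0,1)[0],key=cv2.contourArea)
    rc=cv2.minAreaRect(ct); ctr=np.array(rc[0])+[x0,y0]; xy=onz("top",ctr,z)
    b=np.array([onz("top",q+[x0,y0],z) for q in cv2.boxPoints(rc)]); e=b[1]-b[0]; f=b[2]-b[1]
    out[k]=xy
    print(k,np.round(ctr,1),"xy",np.round(xy),"sides",np.round([np.hypot(*e),np.hypot(*f)]),"ang",np.round(np.degrees(np.arctan2(e[1],e[0])),1))
for k,(p,z,w) in Z.items(): meas(k,p,z,w)
print("stand dist",np.hypot(*(out["square"]-out["round"])),"mid",(out["square"]+out["round"])/2, "dir deg",np.degrees(np.arctan2(*(out["round"]-out["square"])[::-1])))
# crop px -> tops
C=lambda u,v:(150+u/2.2,150+v/2.2)
for k,p,z in [("eye",C(71,144),52),("long",C(606,114),72),("short",C(732,160),42),("bottle",C(513,203),62),("cube",C(471,72),34)]:
    print(k,np.round(onz("top",p,z)))
E
```

```text
square [240.5 291.1] xy [434. 231.] sides [65. 66.] ang -74.4
round [323.5 265.5] xy [492.  40.] sides [67. 67.] ang -90.4
box [436.3 295.6] xy [ 422. -214.] sides [104.  84.] ang -11.5
cap [313. 195.] xy [658.  64.] sides [42. 43.] ang -90.4
dish [258.5 185.5] xy [682. 193.] sides [59. 60.] ang -90.5
cube [363.8 182.5] xy [683. -54.] sides [36. 35.] ang -8.7
stand dist 199.27937714088574 mid [463.20748684 135.39929109] dir deg -73.20927093413651
eye [605. 359.]
long [ 629. -187.]
short [ 586. -322.]
bottle [541. -93.]
cube [682. -55.]
```

```bash
cat >> h.py <<'E'
def go(x,y,z,T=None):
    T=tool() if T is None else T
    print("slide to",(x,y,z),np.round(T[:3,:3].T@(np.array([x,y,z])-T[:3,3]),1),"yaw of tool y",round(np.degrees(np.arctan2(T[1,1],T[0,1])),1))
E
python3 -c "
from h import *
go(586,-322,150)
M=tool()[:3,:3]; print(M.round(4))"
```

```text
slide to (586, -322, 150) [-464.3  143.3   80.7] yaw of tool y 107.2
[[-9.551e-01 -2.962e-01 -6.000e-04]
 [-2.962e-01  9.551e-01  1.500e-03]
 [ 1.000e-04  1.600e-03 -1.000e+00]]
```

Call:
step_arm([
  {"dr": [0,0,0],"slide": [-58,18,10],"jaw": 85},
  {"dr": [0,0,0],"slide": [-116,36,20],"jaw": 85},
  {"dr": [0,0,0],"slide": [-174,54,30],"jaw": 85},
  {"dr": [0,0,0],"slide": [-232,72,40],"jaw": 85},
  {"dr": [0,0,0],"slide": [-290,90,50],"jaw": 85},
  {"dr": [0,0,0],"slide": [-348,108,60],"jaw": 85},
  {"dr": [0,0,0],"slide": [-406,126,70],"jaw": 85},
  {"dr": [0,0,0],"slide": [-464,143,80],"jaw": 85},
])

```text
clock: 1.15
position: [587.3, -321.4, 150.7]
ee_rot: [-0.15, 0.989, 0.0, -0.0]
contact_force: [1.6, -0.6, 0.2]
gripper_width: 85.0
grasp_force: 0.0
```

```bash
python3 - <<'E'
from h import *
T=tool(); im=optics.get_image("wrist"); cv2.imwrite("pics/w1.png",im)
print("short proj nose,foot",proj([586,-322,42],T).round(),proj([586,-322,0],T).round(),"long nose",proj([629,-187,72],T).round(),proj([629,-187,0],T).round())
E
```

```text
short proj nose,foot [316. 232.] [316. 218.] long nose [469. 347.] [442. 304.]
```

View pics/w1.png

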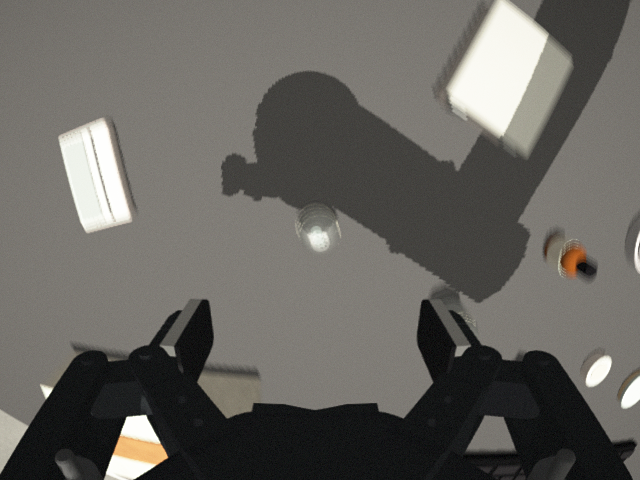

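The wrist view shows the short objective's nose at (319,236), close to the predicted (316,232). The box, bottle and long objective are where I expected.

```bash
python3 - <<'E'
from h import *
T=tool()
p=onz("wrist",(319,236),42,T); print(p); go(*p,3,T)
im=cv2.imread("pics/w1.png")
# box lid centre: corners of lid from picture (lid = pale quad incl. shaded part)
for q in [(498,-4),(573,58),(527,158),(447,92)]: print(onz("wrist",q,34,T).round())
print(onz("wrist",(587,269),62,T))
E
```

```text
[ 592.74682132 -315.16536128]
slide to (np.float64(592.7468213223566), np.float64(-315.1653612756371), 3) [ -0.6   2.1 145.5] yaw of tool y 107.6
[ 377. -244.]
[ 391. -165.]
[ 487. -181.]
[ 467. -261.]
[547.41562936 -98.9791704 ]
```

```bash
python3 - <<'E'
from h import *
s=arm.read_state(); print(s["clock"],s["position"],s["joint_vel"],s["ee_rot"])
T=tool(); p=onz("wrist",(319,236),42,T); print(p)
E
```

```text
1.2 [ 592.6451819  -317.41500263  148.49915889] [-0.05399411 -0.02855844 -0.06849733 -0.0087951  -0.01274733  0.10408608] [-1.52676385e-01  9.88276095e-01  1.76439783e-04  4.99965878e-04]
[ 592.74682132 -315.16536128]
```

Call:
step_arm([
  {"dr": [0,0,0],"slide": [-3,2.5,20],"jaw": 85},
  {"dr": [0,0,0],"slide": [-3,2.5,55],"jaw": 85},
  {"dr": [0,0,0],"slide": [-3,2.5,90],"jaw": 85},
  {"dr": [0,0,0],"slide": [-3,2.5,120],"jaw": 80},
  {"dr": [0,0,0],"slide": [-3,2.5,136],"jaw": 70},
  {"dr": [0,0,0],"slide": [-3,2.5,144],"jaw": 70},
  {"dr": [0,0,0],"slide": [-3,2.5,147],"jaw": 70},
  {"dr": [0,0,0],"slide": [-3,2.5,147],"jaw": 70},
])

```text
clock: 2.2
position: [588.7, -319.8, 5.2]
ee_rot: [-0.15, 0.989, -0.0, 0.001]
contact_force: [0.3, 0.7, 0.6]
gripper_width: 70.0
grasp_force: 0.0
```

Call:
step_arm([
  {"dr": [0,0,0],"slide": [0,0,0],"jaw": 40},
  {"dr": [0,0,0],"slide": [0,0,0],"jaw": 20},
  {"dr": [0,0,0],"slide": [0,0,0],"jaw": 20},
  {"dr": [0,0,0],"slide": [0,0,0],"jaw": 20},
  {"dr": [0,0,0],"slide": [0,0,0],"jaw": 20},
  {"dr": [0,0,0],"slide": [0,0,0],"jaw": 20},
  {"dr": [0,0,0],"slide": [0,0,0],"jaw": 20},
  {"dr": [0,0,0],"slide": [0,0,0],"jaw": 20},
])

```text
clock: 3.2
position: [588.7, -319.8, 5.3]
ee_rot: [-0.15, 0.989, -0.0, 0.001]
contact_force: [-0.7, 0.9, 5.6]
gripper_width: 29.0
grasp_force: 59.7
```

The 29 mm opening suggests the grip is partly on the taper, so I'll regrip 4 mm lower.

Call:
step_arm([
  {"dr": [0,0,0],"slide": [0,0,0],"jaw": 45},
  {"dr": [0,0,0],"slide": [0,0,0],"jaw": 45},
  {"dr": [0,0,0],"slide": [0,0,4],"jaw": 45},
  {"dr": [0,0,0],"slide": [0,0,4],"jaw": 45},
  {"dr": [0,0,0],"slide": [0,0,4],"jaw": 20},
  {"dr": [0,0,0],"slide": [0,0,4],"jaw": 20},
  {"dr": [0,0,0],"slide": [0,0,4],"jaw": 20},
  {"dr": [0,0,0],"slide": [0,0,4],"jaw": 20},
])

```text
clock: 4.2
position: [588.2, -319.6, 0.3]
ee_rot: [-0.15, 0.989, -0.0, 0.0]
contact_force: [0.1, -0.6, -0.4]
gripper_width: 29.2
grasp_force: 59.3
```

```bash
python3 - <<'E'
from h import *
s=arm.read_state(); print(s["gripper_width"],s["grasp_force"],s["position"],s["contact_force"])
# displacement to round stand
go(588.7,-319.8,150); go(492,40,150)
E
```

```text
29.183639085749856 59.30544443777762 [ 5.88176628e+02 -3.19556543e+02  3.06169169e-01] [ 0.09191633 -0.60614195 -0.35340952]
slide to (588.7, -319.8, 150) [  -0.5   -0.4 -149.7] yaw of tool y 107.2
slide to (492, 40, 150) [ -14.7  371.9 -149.7] yaw of tool y 107.2
```

Call:
step_arm([
  {"dr": [0,0,0],"slide": [0,0,-25],"jaw": 20},
  {"dr": [0,0,0],"slide": [0,0,-65],"jaw": 20},
  {"dr": [0,0,0],"slide": [-2,20,-110],"jaw": 20},
  {"dr": [0,0,0],"slide": [-4,65,-140],"jaw": 20},
  {"dr": [0,0,0],"slide": [-6,120,-150],"jaw": 20},
  {"dr": [0,0,0],"slide": [-8,175,-150],"jaw": 20},
  {"dr": [0,0,0],"slide": [-10,230,-150],"jaw": 20},
  {"dr": [0,0,0],"slide": [-11,285,-150],"jaw": 20},
])

```text
clock: 5.2
position: [513.3, -42.5, 150.3]
ee_rot: [-0.15, 0.989, 0.0, 0.0]
contact_force: [0.5, 0.4, -0.9]
gripper_width: 29.1
grasp_force: 59.4
```

Call:
step_arm([
  {"dr": [0,0,0],"slide": [-2,45,0],"jaw": 20},
  {"dr": [0,0,0],"slide": [-4,75,0],"jaw": 20},
  {"dr": [0,0,0],"slide": [-4,87,0],"jaw": 20},
  {"dr": [0,0,0],"slide": [-4,87,0],"jaw": 20},
  {"dr": [0,0,0],"slide": [-4,87,0],"jaw": 20},
  {"dr": [0,0,0],"slide": [-4,87,0],"jaw": 20},
  {"dr": [0,0,0],"slide": [-4,87,0],"jaw": 20},
  {"dr": [0,0,0],"slide": [-4,87,0],"jaw": 20},
])

```text
clock: 6.2
position: [492.3, 39.8, 150.3]
ee_rot: [-0.15, 0.989, -0.0, -0.0]
contact_force: [0.2, -0.2, -1.5]
gripper_width: 28.9
grasp_force: 59.4
```

```bash
python3 - <<'E'
from h import *
T=tool(); im=optics.get_image("wrist"); cv2.imwrite("pics/w2.png",im); np.save("T2.npy",T)
go(492,40,23,T); print(arm.read_state()["gripper_width"])
for n,p in dict(round=(492,40,20),square=(434,231,20),bottle=(541,-93,62),cap=(658,64,16),dish=(682,193,14)).items(): print(n,proj(p,T).round())
E
```

```text
slide to (492, 40, 23) [  0.2   0.3 127.3] yaw of tool y 107.2
29.031343225060745
round [316. 226.]
square [545. 228.]
bottle [121. 252.]
cap [289. 392.]
dish [400. 430.]
```

View pics/w2.png

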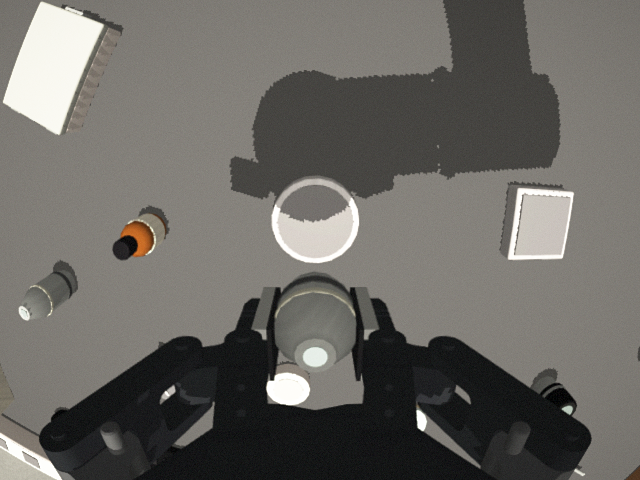

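The wrist view shows the short objective held upright. The round stand's ring is centred at about (315,219), the square stand at about (541,222), and the bottle and long objective are on the left. I'll turn these pixels into positions.

```bash
python3 - <<'E'
from h import *
T=np.load("T2.npy"); im=cv2.imread("pics/w2.png")
P=lambda uv,z:onz("wrist",uv,z,T).round(1)
ed=[(272,219),(358,219),(315,176),(315,262)]
q=np.array([P(u,20) for u in ed]); print("round",q.mean(0), (q.max(0)+q.min(0))/2,np.hypot(*(q[0]-q[1])),np.hypot(*(q[2]-q[3])))
sq=np.array([P(u,20) for u in [(516,186),(573,191),(563,259),(508,256)]]); print("square",sq.mean(0),[np.hypot(*(sq[i]-sq[i-1])).round() for i in range(4)])
bx=np.array([P(u,34) for u in [(46,3),(104,20),(62,134),(4,100)]]); print("box",bx.mean(0),[np.hypot(*(bx[i]-bx[i-1])).round() for i in range(4)],bx)
print("held nose",P((316,355),150.3+42-0.3),"tool",T[:2,3])
print("cap",P((289,388),16),"bottle",P((125,248),62),"long",P((25,313),72))
E
```

```text
round [487.675  37.65 ] [488.2  37.5] 65.31653695657786 67.43411599479893
square [431.225 226.325] [np.float64(61.0), np.float64(64.0), np.float64(64.0), np.float64(64.0)]
box [ 419.025 -210.775] [np.float64(93.0), np.float64(71.0), np.float64(97.0), np.float64(82.0)] [[ 367.2 -235.7]
 [ 378.3 -165.4]
 [ 473.9 -180.8]
 [ 456.7 -261.2]]
held nose [488.3  38.2] tool [492.27723601  39.81146752]
cap [652.9  62.9] bottle [536.7 -90. ] long [ 626.7 -184.3]
```

Call:
step_arm([
  {"dr": [0,0,0],"slide": [0,0,30],"jaw": 20},
  {"dr": [0,0,0],"slide": [0,0,65],"jaw": 20},
  {"dr": [0,0,0],"slide": [0,0,95],"jaw": 20},
  {"dr": [0,0,0],"slide": [0,0,115],"jaw": 20},
  {"dr": [0,0,0],"slide": [0,0,124],"jaw": 20},
  {"dr": [0,0,0],"slide": [0,0,128],"jaw": 20},
  {"dr": [0,0,0],"slide": [0,0,129],"jaw": 20},
  {"dr": [0,0,0],"slide": [0,0,129],"jaw": 20},
])

```text
clock: 7.25
position: [492.7, 40.3, 22.0]
ee_rot: [-0.15, 0.989, 0.0, 0.001]
contact_force: [-0.2, 0.0, -1.7]
gripper_width: 29.3
grasp_force: 59.4
```

Call:
step_arm([
  {"dr": [0,0,0],"slide": [0,0,0],"jaw": 24},
  {"dr": [0,0,0],"slide": [0,0,0],"jaw": 32},
  {"dr": [0,0,0],"slide": [0,0,0],"jaw": 45},
  {"dr": [0,0,0],"slide": [0,0,0],"jaw": 60},
  {"dr": [0,0,0],"slide": [0,0,0],"jaw": 60},
  {"dr": [0,0,0],"slide": [0,0,-20],"jaw": 60},
  {"dr": [0,0,0],"slide": [0,0,-70],"jaw": 60},
  {"dr": [0,0,0],"slide": [0,0,-130],"jaw": 70},
])

```text
clock: 8.25
position: [491.4, 39.9, 151.9]
ee_rot: [-0.15, 0.989, -0.0, -0.002]
contact_force: [1.5, 0.4, -0.4]
gripper_width: 69.9
grasp_force: 0.0
```

```bash
python3 - <<'E'
from h import *
print(arm.read_state()["contact_force"])
go(629,-187,150)
E
```

```text
[ 1.46233417  0.41459782 -0.36785149]
slide to (629, -187, 150) [ -64.2 -257.4    1.7] yaw of tool y 107.2
```

Call:
step_arm([
  {"dr": [0,0,0],"slide": [-10,-40,0],"jaw": 75},
  {"dr": [0,0,0],"slide": [-24,-95,0],"jaw": 75},
  {"dr": [0,0,0],"slide": [-38,-150,0],"jaw": 75},
  {"dr": [0,0,0],"slide": [-52,-205,0],"jaw": 75},
  {"dr": [0,0,0],"slide": [-62,-245,0],"jaw": 75},
  {"dr": [0,0,0],"slide": [-66,-256,0],"jaw": 75},
  {"dr": [0,0,0],"slide": [-66,-256,0],"jaw": 75},
  {"dr": [0,0,0],"slide": [-66,-256,0],"jaw": 75},
])

```text
clock: 9.25
position: [630.5, -183.7, 151.3]
ee_rot: [-0.15, 0.989, 0.0, -0.0]
contact_force: [-0.7, 0.6, -0.1]
gripper_width: 75.2
grasp_force: 0.0
```

```bash
python3 - <<'E'
from h import *
T=tool(); im=optics.get_image("wrist"); cv2.imwrite("pics/w3.png",im); np.save("T3.npy",T)
print(T[:3,3],arm.read_state()["joint_vel"].round(3))
print(proj((630,-185,72),T))
E
```

```text
[ 630.52709188 -183.68893794  151.33850744] [ 0.004 -0.002  0.001  0.001  0.002  0.002]
[314.29892886 246.32377985]
```

View pics/w3.png

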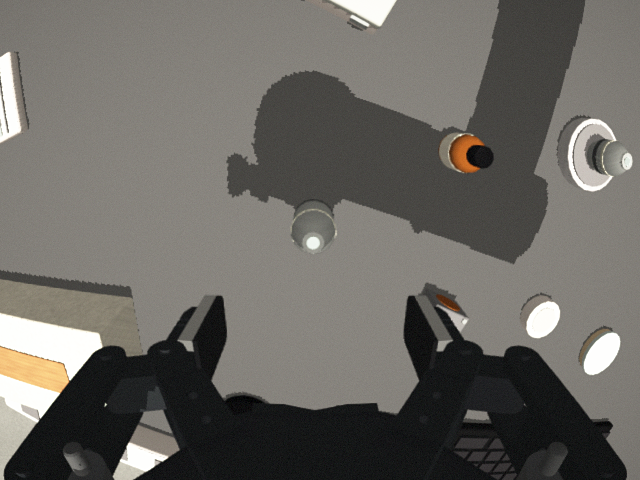

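The wrist view shows the long objective's nose at (313,242), within 4 px of the prediction. The short objective stands upright on the round stand at (610,158). I'll descend and grip.

Call:
step_arm([
  {"dr": [0,0,0],"slide": [0,0,30],"jaw": 75},
  {"dr": [0,0,0],"slide": [0,0,65],"jaw": 75},
  {"dr": [0,0,0],"slide": [0,0,100],"jaw": 75},
  {"dr": [0,0,0],"slide": [0,0,125],"jaw": 70},
  {"dr": [0,0,0],"slide": [0,0,136],"jaw": 70},
  {"dr": [0,0,0],"slide": [0,0,139],"jaw": 70},
  {"dr": [0,0,0],"slide": [0,0,139],"jaw": 70},
  {"dr": [0,0,0],"slide": [0,0,139],"jaw": 45},
])

```text
clock: 10.3
position: [631.9, -184.8, 13.6]
ee_rot: [-0.15, 0.989, -0.0, 0.001]
contact_force: [-0.5, 0.3, 0.5]
gripper_width: 53.3
grasp_force: 0.0
```

Call:
step_arm([
  {"dr": [0,0,0],"slide": [0,0,0],"jaw": 20},
  {"dr": [0,0,0],"slide": [0,0,0],"jaw": 20},
  {"dr": [0,0,0],"slide": [0,0,0],"jaw": 20},
  {"dr": [0,0,0],"slide": [0,0,0],"jaw": 20},
  {"dr": [0,0,0],"slide": [0,0,0],"jaw": 20},
  {"dr": [0,0,0],"slide": [0,0,-15],"jaw": 20},
  {"dr": [0,0,0],"slide": [0,0,-60],"jaw": 20},
  {"dr": [0,0,0],"slide": [0,0,-110],"jaw": 20},
])

```text
clock: 11.3
position: [630.0, -184.7, 122.4]
ee_rot: [-0.15, 0.989, 0.0, -0.002]
contact_force: [0.3, 0.3, -1.8]
gripper_width: 29.8
grasp_force: 59.4
```

```bash
python3 - <<'E'
from h import *
print(arm.read_state()["gripper_width"])
go(433,230,170)
E
```

```text
29.791295269379944
slide to (433, 230, 170) [ 65.6 454.5 -46.7] yaw of tool y 107.2
```

Call:
step_arm([
  {"dr": [0,0,0],"slide": [5,25,-30],"jaw": 20},
  {"dr": [0,0,0],"slide": [12,75,-45],"jaw": 20},
  {"dr": [0,0,0],"slide": [19,130,-45],"jaw": 20},
  {"dr": [0,0,0],"slide": [26,185,-45],"jaw": 20},
  {"dr": [0,0,0],"slide": [34,240,-45],"jaw": 20},
  {"dr": [0,0,0],"slide": [42,295,-45],"jaw": 20},
  {"dr": [0,0,0],"slide": [50,350,-45],"jaw": 20},
  {"dr": [0,0,0],"slide": [58,405,-45],"jaw": 20},
])

```text
clock: 12.3
position: [454.4, 186.1, 167.6]
ee_rot: [-0.15, 0.989, 0.0, -0.0]
contact_force: [0.4, -0.2, -1.8]
gripper_width: 29.6
grasp_force: 59.5
```

Call:
step_arm([
  {"dr": [0,0,0],"slide": [5,35,0],"jaw": 20},
  {"dr": [0,0,0],"slide": [7,50,0],"jaw": 20},
  {"dr": [0,0,0],"slide": [7,50,0],"jaw": 20},
  {"dr": [0,0,0],"slide": [7,50,0],"jaw": 20},
  {"dr": [0,0,0],"slide": [7,50,0],"jaw": 20},
  {"dr": [0,0,0],"slide": [7,50,20],"jaw": 20},
  {"dr": [0,0,0],"slide": [7,50,50],"jaw": 20},
  {"dr": [0,0,0],"slide": [7,50,50],"jaw": 20},
])

```text
clock: 13.3
position: [433.2, 228.6, 115.5]
ee_rot: [-0.149, 0.989, -0.002, -0.002]
contact_force: [0.7, 1.3, -1.2]
gripper_width: 29.6
grasp_force: 59.6
```

```bash
python3 - <<'E'
from h import *
T=tool(); im=optics.get_image("wrist"); cv2.imwrite("pics/w4.png",im); np.save("T4.npy",T)
print(T[:3,3],proj((434,231,20),T)); go(434,230,34,T)
E
```

```text
[433.23669401 228.62263774 115.48748723] [319.44982689 242.57728223]
slide to (434, 230, 34) [-1.6  1.3 81.5] yaw of tool y 107.1
```

View pics/w4.png

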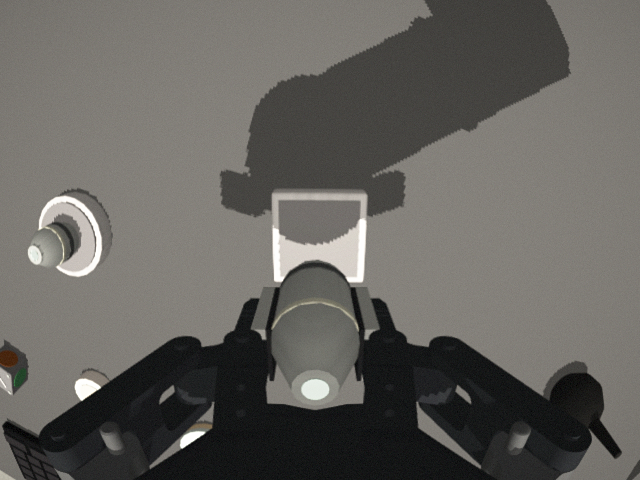

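The wrist view shows the square stand centred at about (320,236), with the held objective in line. I'll lower most of the way, then check.

Call:
step_arm([
  {"dr": [0,0,0],"slide": [-1,2,5],"jaw": 20},
  {"dr": [0,0,0],"slide": [-1,2,30],"jaw": 20},
  {"dr": [0,0,0],"slide": [-1,2,55],"jaw": 20},
  {"dr": [0,0,0],"slide": [-1,2,70],"jaw": 20},
  {"dr": [0,0,0],"slide": [-1,2,76],"jaw": 20},
  {"dr": [0,0,0],"slide": [-1,2,76],"jaw": 20},
  {"dr": [0,0,0],"slide": [-1,2,76],"jaw": 20},
  {"dr": [0,0,0],"slide": [-1,2,76],"jaw": 20},
])

```text
clock: 14.35
position: [435.0, 233.1, 42.0]
ee_rot: [-0.15, 0.989, 0.0, 0.001]
contact_force: [0.3, -0.2, -0.9]
gripper_width: 29.3
grasp_force: 59.6
```

Call:
step_arm([
  {"dr": [0,0,0],"slide": [1.5,-2,4],"jaw": 20},
  {"dr": [0,0,0],"slide": [1.5,-2,8],"jaw": 20},
  {"dr": [0,0,0],"slide": [1.5,-2,8],"jaw": 20},
  {"dr": [0,0,0],"slide": [1.5,-2,8.5],"jaw": 20},
  {"dr": [0,0,0],"slide": [1.5,-2,8.5],"jaw": 20},
  {"dr": [0,0,0],"slide": [1.5,-2,8.5],"jaw": 20},
  {"dr": [0,0,0],"slide": [1.5,-2,8.5],"jaw": 20},
  {"dr": [0,0,0],"slide": [1.5,-2,8.5],"jaw": 20},
])

```text
clock: 15.35
position: [433.7, 230.2, 33.2]
ee_rot: [-0.15, 0.989, -0.0, -0.0]
contact_force: [-1.3, -1.3, 5.0]
gripper_width: 29.9
grasp_force: 60.4
```

Call:
step_arm([
  {"dr": [0,0,0],"slide": [0,0,0],"jaw": 24},
  {"dr": [0,0,0],"slide": [0,0,0],"jaw": 32},
  {"dr": [0,0,0],"slide": [0,0,0],"jaw": 45},
  {"dr": [0,0,0],"slide": [0,0,0],"jaw": 60},
  {"dr": [0,0,0],"slide": [0,0,0],"jaw": 60},
  {"dr": [0,0,0],"slide": [0,0,-20],"jaw": 60},
  {"dr": [0,0,0],"slide": [0,0,-70],"jaw": 60},
  {"dr": [0,0,0],"slide": [0,0,-125],"jaw": 70},
])

```text
clock: 16.35
position: [433.3, 230.0, 158.6]
ee_rot: [-0.15, 0.989, -0.001, -0.001]
contact_force: [0.5, 0.9, 0.4]
gripper_width: 70.0
grasp_force: 0.0
```

```bash
python3 - <<'E'
from h import *
go(605,359,150)
E
```

```text
slide to (605, 359, 150) [-202.2   72.4    8.2] yaw of tool y 107.2
```

Call:
step_arm([
  {"dr": [0,0,0],"slide": [-40,14,0],"jaw": 85},
  {"dr": [0,0,0],"slide": [-95,34,2],"jaw": 85},
  {"dr": [0,0,0],"slide": [-150,54,5],"jaw": 85},
  {"dr": [0,0,0],"slide": [-190,68,7],"jaw": 85},
  {"dr": [0,0,0],"slide": [-202,72,8],"jaw": 85},
  {"dr": [0,0,0],"slide": [-202,72,8],"jaw": 85},
  {"dr": [0,0,0],"slide": [-202,72,8],"jaw": 85},
  {"dr": [0,0,0],"slide": [-202,72,8],"jaw": 85},
])

```text
clock: 17.35
position: [604.7, 358.5, 150.7]
ee_rot: [-0.15, 0.989, 0.0, 0.0]
contact_force: [0.2, -0.3, 0.0]
gripper_width: 84.9
grasp_force: 0.0
```

```bash
python3 - <<'E'
from h import *
T=tool(); im=optics.get_image("wrist"); cv2.imwrite("pics/w5.png",im); np.save("T5.npy",T)
print(T[:3,3],proj((605,359,52),T))
E
```

```text
[604.65526163 358.50759129 150.65965278] [316.53817779 239.04810804]
```

View pics/w5.png

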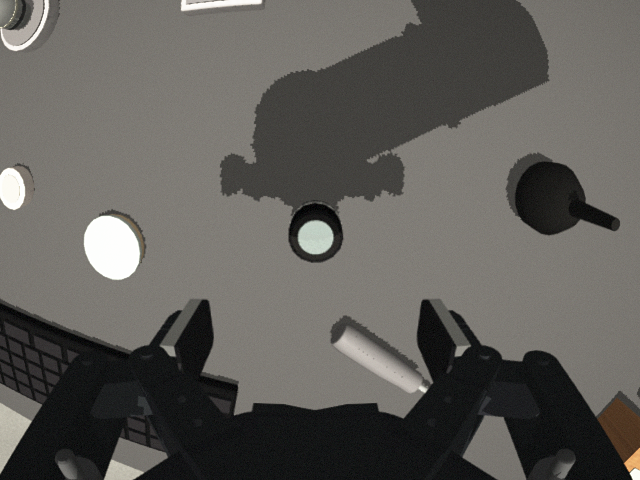

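The wrist view shows the eyepiece's lens at (316,237), almost under the tool. The screwdriver and the retort are clear of the fingers.

Call:
step_arm([
  {"dr": [0,0,0],"slide": [-2,0,30],"jaw": 80},
  {"dr": [0,0,0],"slide": [-2,0,65],"jaw": 80},
  {"dr": [0,0,0],"slide": [-2,0,100],"jaw": 80},
  {"dr": [0,0,0],"slide": [-2,0,124],"jaw": 75},
  {"dr": [0,0,0],"slide": [-2,0,134],"jaw": 75},
  {"dr": [0,0,0],"slide": [-2,0,137],"jaw": 75},
  {"dr": [0,0,0],"slide": [-2,0,137],"jaw": 75},
  {"dr": [0,0,0],"slide": [-2,0,137],"jaw": 50},
])

```text
clock: 18.4
position: [607.8, 360.1, 14.2]
ee_rot: [-0.15, 0.989, 0.001, 0.001]
contact_force: [-1.1, 0.2, 0.6]
gripper_width: 58.2
grasp_force: 0.0
```

Call:
step_arm([
  {"dr": [0,0,0],"slide": [0,0,0],"jaw": 25},
  {"dr": [0,0,0],"slide": [0,0,0],"jaw": 25},
  {"dr": [0,0,0],"slide": [0,0,0],"jaw": 25},
  {"dr": [0,0,0],"slide": [0,0,0],"jaw": 25},
  {"dr": [0,0,0],"slide": [0,0,0],"jaw": 25},
  {"dr": [0,0,0],"slide": [0,0,0],"jaw": 25},
  {"dr": [0,0,0],"slide": [0,0,0],"jaw": 25},
  {"dr": [0,0,0],"slide": [0,0,0],"jaw": 25},
])

```text
clock: 19.4
position: [607.8, 360.0, 13.9]
ee_rot: [-0.15, 0.989, 0.0, 0.001]
contact_force: [-0.6, 0.1, 5.4]
gripper_width: 36.8
grasp_force: 60.0
```

```bash
python3 - <<'E'
from h import *
go(463,135,160)
E
```

```text
slide to (463, 135, 160) [ 204.8 -171.8 -146.5] yaw of tool y 107.3
```

Call:
step_arm([
  {"dr": [0,0,0],"slide": [0,0,-25],"jaw": 25},
  {"dr": [0,0,0],"slide": [0,0,-70],"jaw": 25},
  {"dr": [0,0,0],"slide": [10,-8,-115],"jaw": 25},
  {"dr": [0,0,0],"slide": [40,-33,-140],"jaw": 25},
  {"dr": [0,0,0],"slide": [80,-67,-146],"jaw": 25},
  {"dr": [0,0,0],"slide": [120,-100,-146],"jaw": 25},
  {"dr": [0,0,0],"slide": [160,-134,-146],"jaw": 25},
  {"dr": [0,0,0],"slide": [190,-159,-146],"jaw": 25},
])

```text
clock: 20.4
position: [470.7, 149.3, 158.0]
ee_rot: [-0.149, 0.989, -0.0, -0.001]
contact_force: [0.5, 0.0, -0.9]
gripper_width: 36.7
grasp_force: 60.1
```

Call:
step_arm([
  {"dr": [0,0,0],"slide": [10,-9,0],"jaw": 25},
  {"dr": [0,0,0],"slide": [15,-13,0],"jaw": 25},
  {"dr": [0,0,0],"slide": [15,-13,20],"jaw": 25},
  {"dr": [0,0,0],"slide": [15,-13,50],"jaw": 25},
  {"dr": [0,0,0],"slide": [15,-13,80],"jaw": 25},
  {"dr": [0,0,0],"slide": [15,-13,100],"jaw": 25},
  {"dr": [0,0,0],"slide": [15,-13,100],"jaw": 25},
  {"dr": [0,0,0],"slide": [15,-13,100],"jaw": 25},
])

```text
clock: 21.4
position: [463.4, 135.4, 59.3]
ee_rot: [-0.15, 0.989, 0.0, 0.001]
contact_force: [-0.6, 0.3, -1.3]
gripper_width: 37.3
grasp_force: 60.1
```

```bash
python3 - <<'E'
from h import *
T=tool(); im=optics.get_image("wrist"); cv2.imwrite("pics/w6.png",im); np.save("T6.npy",T)
print(T[:3,3],proj((434,231,20),T).round(),proj((492,40,20),T).round()); go(463,135.5,14.5,T)
E
```

```text
[463.36130251 135.38801462  59.27425875] [492. 270.] [141. 268.]
slide to (463, 135.5, 14.5) [ 0.4  0.2 44.8] yaw of tool y 107.3
```

View pics/w6.png

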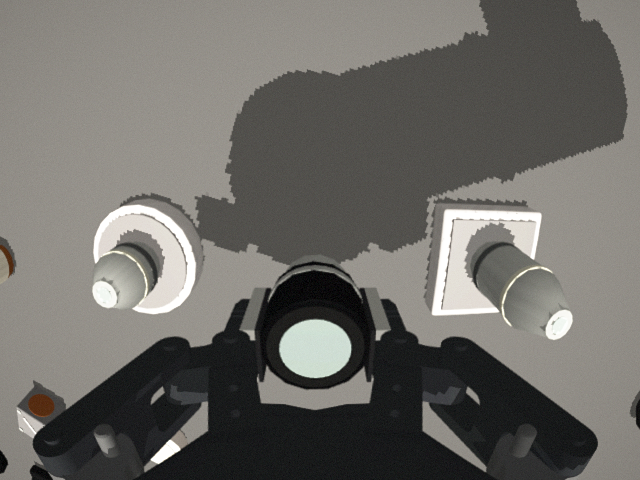

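The wrist view shows the eyepiece held between the stands. The round stand is at about (147,258) and the square at about (487,261), with both objectives upright near their centres. Lowering now.

Call:
step_arm([
  {"dr": [0,0,0],"slide": [0,0,12],"jaw": 25},
  {"dr": [0,0,0],"slide": [0,0,26],"jaw": 25},
  {"dr": [0,0,0],"slide": [0,0,36],"jaw": 25},
  {"dr": [0,0,0],"slide": [0,0,42],"jaw": 25},
  {"dr": [0,0,0],"slide": [0,0,44],"jaw": 25},
  {"dr": [0,0,0],"slide": [0,0,44.5],"jaw": 25},
  {"dr": [0,0,0],"slide": [0,0,44.5],"jaw": 25},
  {"dr": [0,0,0],"slide": [0,0,44.5],"jaw": 25},
])

```text
clock: 22.45
position: [462.6, 134.7, 14.6]
ee_rot: [-0.15, 0.989, 0.0, 0.0]
contact_force: [0.2, 1.1, -1.5]
gripper_width: 36.5
grasp_force: 60.1
```

Call:
step_arm([
  {"dr": [0,0,0],"slide": [0,0,0],"jaw": 34},
  {"dr": [0,0,0],"slide": [0,0,0],"jaw": 40},
  {"dr": [0,0,0],"slide": [0,0,0],"jaw": 50},
  {"dr": [0,0,0],"slide": [0,0,0],"jaw": 55},
  {"dr": [0,0,0],"slide": [0,0,0],"jaw": 55},
  {"dr": [0,0,0],"slide": [0,0,-25],"jaw": 55},
  {"dr": [0,0,0],"slide": [0,0,-75],"jaw": 60},
  {"dr": [0,0,0],"slide": [0,0,-130],"jaw": 70},
])

```text
clock: 23.45
position: [461.9, 134.2, 145.3]
ee_rot: [-0.15, 0.989, -0.0, -0.001]
contact_force: [1.5, 0.7, 0.0]
gripper_width: 70.1
grasp_force: 0.0
```

```bash
python3 - <<'E'
from h import *
go(658,65,120)
E
```

```text
slide to (658, 65, 120) [-166.9 -124.2   25. ] yaw of tool y 107.2
```

Call:
step_arm([
  {"dr": [0,0,0],"slide": [-35,-26,0],"jaw": 85},
  {"dr": [0,0,0],"slide": [-75,-56,0],"jaw": 85},
  {"dr": [0,0,0],"slide": [-115,-86,10],"jaw": 85},
  {"dr": [0,0,0],"slide": [-150,-112,20],"jaw": 85},
  {"dr": [0,0,0],"slide": [-167,-124,25],"jaw": 85},
  {"dr": [0,0,0],"slide": [-167,-124,25],"jaw": 85},
  {"dr": [0,0,0],"slide": [-167,-124,25],"jaw": 85},
  {"dr": [0,0,0],"slide": [-167,-124,25],"jaw": 85},
])

```text
clock: 24.45
position: [658.0, 66.1, 120.0]
ee_rot: [-0.15, 0.989, 0.0, 0.0]
contact_force: [0.2, -0.2, 0.2]
gripper_width: 85.1
grasp_force: 0.0
```

```bash
python3 - <<'E'
from h import *
T=tool(); im=optics.get_image("wrist"); cv2.imwrite("pics/w7.png",im); np.save("T7.npy",T)
p=proj((658,65,16),T); print(T[:3,3],p)
u,v=p.astype(int); w=60; c=im[v-w:v+w,u-w:u+w]
m=(c.min(2)>170).astype(np.uint8)
for ct in cv2.findContours(m,0,1)[0]:
    if cv2.contourArea(ct)>500:
        e=cv2.fitEllipse(ct); q=np.array(e[0])+[u-w,v-w]; print(q,e[1],onz("wrist",q,16,T))
print(onz("wrist",p,16,T)); go(658,65,1,T)
E
```

```text
[658.04492521  66.10158298 120.00106538] [314.50082029 235.5412569 ]
[311.81201172 230.82010269] (56.040809631347656, 58.6854248046875) [655.30428973  62.22389642]
[658.  65.]
slide to (658, 65, 1) [  0.4  -1.  119. ] yaw of tool y 107.3
```

Call:
step_arm([
  {"dr": [0,0,0],"slide": [0,-2,25],"jaw": 80},
  {"dr": [0,0,0],"slide": [0,-2,55],"jaw": 80},
  {"dr": [0,0,0],"slide": [0,-2,85],"jaw": 75},
  {"dr": [0,0,0],"slide": [0,-2,105],"jaw": 70},
  {"dr": [0,0,0],"slide": [0,-2,114],"jaw": 65},
  {"dr": [0,0,0],"slide": [0,-2,117],"jaw": 65},
  {"dr": [0,0,0],"slide": [0,-2,118],"jaw": 65},
  {"dr": [0,0,0],"slide": [0,-2,118],"jaw": 60},
])

```text
clock: 25.5
position: [659.7, 63.9, 2.2]
ee_rot: [-0.15, 0.989, 0.0, 0.001]
contact_force: [0.4, 0.5, 0.4]
gripper_width: 60.1
grasp_force: 0.0
```

Call:
step_arm([
  {"dr": [0,0,0],"slide": [0,0,0],"jaw": 45},
  {"dr": [0,0,0],"slide": [0,0,0],"jaw": 30},
  {"dr": [0,0,0],"slide": [0,0,0],"jaw": 30},
  {"dr": [0,0,0],"slide": [0,0,0],"jaw": 30},
  {"dr": [0,0,0],"slide": [0,0,0],"jaw": 30},
  {"dr": [0,0,0],"slide": [0,0,0],"jaw": 30},
  {"dr": [0,0,0],"slide": [0,0,0],"jaw": 30},
  {"dr": [0,0,0],"slide": [0,0,0],"jaw": 30},
])

```text
clock: 26.5
position: [659.9, 63.8, 2.4]
ee_rot: [-0.15, 0.989, -0.0, 0.001]
contact_force: [-0.4, 0.2, 5.9]
gripper_width: 39.3
grasp_force: 60.7
```

```bash
python3 - <<'E'
from h import *
s=arm.read_state(); print(s["gripper_width"],s["position"])
go(462.6,134.7,155)
E
```

```text
39.30603787660063 [659.86105214  63.83873359   2.41802165]
slide to (462.6, 134.7, 155) [ 167.1  126.2 -152.9] yaw of tool y 107.3
```

Call:
step_arm([
  {"dr": [0,0,0],"slide": [0,0,-20],"jaw": 30},
  {"dr": [0,0,0],"slide": [0,0,-60],"jaw": 30},
  {"dr": [0,0,0],"slide": [15,11,-105],"jaw": 30},
  {"dr": [0,0,0],"slide": [50,38,-125],"jaw": 30},
  {"dr": [0,0,0],"slide": [90,68,-125],"jaw": 30},
  {"dr": [0,0,0],"slide": [130,98,-125],"jaw": 30},
  {"dr": [0,0,0],"slide": [157,118,-125],"jaw": 30},
  {"dr": [0,0,0],"slide": [167,126,-125],"jaw": 30},
])

```text
clock: 27.5
position: [460.7, 134.7, 126.3]
ee_rot: [-0.15, 0.989, 0.0, -0.0]
contact_force: [-0.4, 0.6, -0.3]
gripper_width: 39.7
grasp_force: 60.4
```

Call:
step_arm([
  {"dr": [0,0,0],"slide": [0,0,0],"jaw": 30},
  {"dr": [0,0,0],"slide": [0,0,0],"jaw": 30},
  {"dr": [0,0,0],"slide": [0,0,15],"jaw": 30},
  {"dr": [0,0,0],"slide": [0,0,30],"jaw": 30},
  {"dr": [0,0,0],"slide": [0,0,40],"jaw": 30},
  {"dr": [0,0,0],"slide": [0,0,40],"jaw": 30},
  {"dr": [0,0,0],"slide": [0,0,40],"jaw": 30},
  {"dr": [0,0,0],"slide": [0,0,40],"jaw": 30},
])

```text
clock: 28.5
position: [462.8, 134.8, 86.8]
ee_rot: [-0.15, 0.989, 0.0, 0.001]
contact_force: [0.5, 0.1, -0.3]
gripper_width: 39.7
grasp_force: 60.4
```

```bash
python3 - <<'E'
from h import *
T=tool(); im=optics.get_image("wrist"); cv2.imwrite("pics/w8.png",im); np.save("T8.npy",T)
print(T[:3,3],proj((462.6,134.7,52),T),proj((*T[:2,3],T[2,3]+14),T)); go(462.6,134.7,55,T)
E
```

```text
[462.84219873 134.77971816  86.83744025] [316.29041674 274.85249753] [316.691764   323.51229697]
slide to (462.6, 134.7, 55) [ 0.3 -0.  31.8] yaw of tool y 107.2
```

View pics/w8.png

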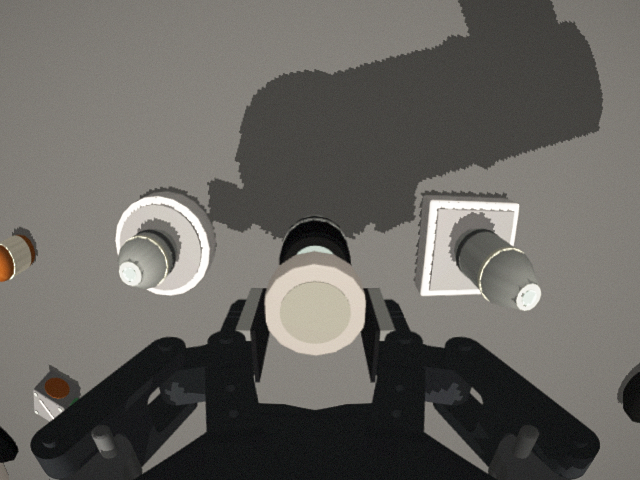

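The wrist view shows the cap held at (315,310), with the eyepiece directly beneath at about (315,267) as predicted. Lowering onto it.

Call:
step_arm([
  {"dr": [0,0,0],"slide": [0,0,10],"jaw": 30},
  {"dr": [0,0,0],"slide": [0,0,20],"jaw": 30},
  {"dr": [0,0,0],"slide": [0,0,27],"jaw": 30},
  {"dr": [0,0,0],"slide": [0,0,30],"jaw": 30},
  {"dr": [0,0,0],"slide": [0,0,31],"jaw": 30},
  {"dr": [0,0,0],"slide": [0,0,31.5],"jaw": 30},
  {"dr": [0,0,0],"slide": [0,0,31.5],"jaw": 30},
  {"dr": [0,0,0],"slide": [0,0,31.5],"jaw": 30},
])

```text
clock: 29.55
position: [462.5, 134.6, 55.0]
ee_rot: [-0.15, 0.989, 0.0, 0.0]
contact_force: [-0.4, -0.5, 0.2]
gripper_width: 39.5
grasp_force: 60.4
```

Call:
step_arm([
  {"dr": [0,0,0],"slide": [0,0,0],"jaw": 37},
  {"dr": [0,0,0],"slide": [0,0,0],"jaw": 41},
  {"dr": [0,0,0],"slide": [0,0,0],"jaw": 46},
  {"dr": [0,0,0],"slide": [0,0,0],"jaw": 55},
  {"dr": [0,0,0],"slide": [0,0,0],"jaw": 60},
  {"dr": [0,0,0],"slide": [0,0,-20],"jaw": 60},
  {"dr": [0,0,0],"slide": [0,0,-60],"jaw": 60},
  {"dr": [0,0,0],"slide": [0,0,-95],"jaw": 70},
])

```text
clock: 30.55
position: [462.4, 134.5, 151.0]
ee_rot: [-0.15, 0.989, -0.0, 0.0]
contact_force: [0.5, 0.1, 0.5]
gripper_width: 70.4
grasp_force: 0.0
```

```bash
python3 - <<'E'
from h import *
go(683,-54,140)
E
```

```text
slide to (683, -54, 140) [-154.8 -245.5   11. ] yaw of tool y 107.2
```

Call:
step_arm([
  {"dr": [0,0,0.4],"slide": [-20,-32,0],"jaw": 85},
  {"dr": [0,0,1.0],"slide": [-55,-87,0],"jaw": 85},
  {"dr": [0,0,1.7],"slide": [-90,-143,5],"jaw": 85},
  {"dr": [0,0,2.4],"slide": [-120,-190,8],"jaw": 85},
  {"dr": [0,0,3.0],"slide": [-145,-230,11],"jaw": 85},
  {"dr": [0,0,3.25],"slide": [-155,-245,11],"jaw": 85},
  {"dr": [0,0,3.25],"slide": [-155,-245,11],"jaw": 85},
  {"dr": [0,0,3.25],"slide": [-155,-245,11],"jaw": 85},
])

```text
clock: 31.55
position: [682.4, -53.1, 138.6]
ee_rot: [0.076, 0.997, 0.0, -0.0]
contact_force: [-0.8, 0.5, 0.1]
gripper_width: 85.2
grasp_force: 0.0
```

```bash
python3 - <<'E'
from h import *
T=tool(); im=optics.get_image("wrist"); cv2.imwrite("pics/w9.png",im); np.save("T9.npy",T)
print(T[:3,3],proj((683,-54,34),T)); go(683,-54,5,T)
E
```

```text
[682.40570278 -53.12751162 138.58444946] [314.8956301  236.45250464]
slide to (683, -54, 5) [ -0.8  -0.8 133.6] yaw of tool y 81.3
```

View pics/w9.png

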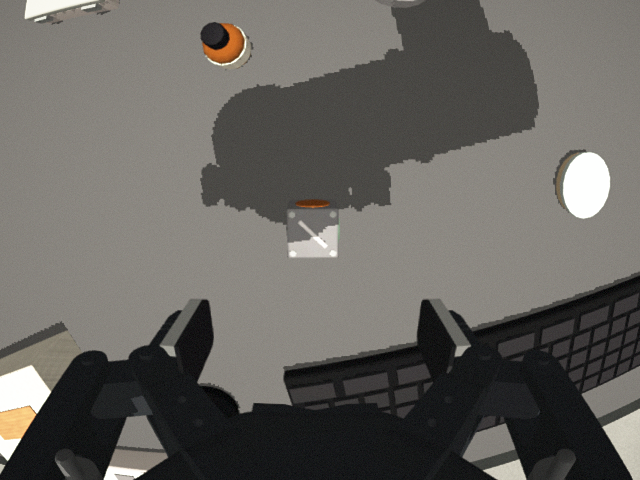

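The wrist view shows the cube squared to the jaws at (313,233), directly below. Descending to grip it.

Call:
step_arm([
  {"dr": [0,0,0],"slide": [-1,-1,28],"jaw": 80},
  {"dr": [0,0,0],"slide": [-1,-1,62],"jaw": 80},
  {"dr": [0,0,0],"slide": [-1,-1,97],"jaw": 75},
  {"dr": [0,0,0],"slide": [-1,-1,120],"jaw": 70},
  {"dr": [0,0,0],"slide": [-1,-1,130],"jaw": 65},
  {"dr": [0,0,0],"slide": [-1,-1,133],"jaw": 65},
  {"dr": [0,0,0],"slide": [-1,-1,134],"jaw": 65},
  {"dr": [0,0,0],"slide": [-1,-1,134],"jaw": 60},
])

```text
clock: 32.6
position: [684.5, -54.5, 5.9]
ee_rot: [0.076, 0.997, 0.0, 0.001]
contact_force: [0.6, 0.2, -0.3]
gripper_width: 60.1
grasp_force: 0.0
```

Call:
step_arm([
  {"dr": [0,0,0],"slide": [0,0,0],"jaw": 45},
  {"dr": [0,0,0],"slide": [0,0,0],"jaw": 25},
  {"dr": [0,0,0],"slide": [0,0,0],"jaw": 25},
  {"dr": [0,0,0],"slide": [0,0,0],"jaw": 25},
  {"dr": [0,0,0],"slide": [0,0,0],"jaw": 25},
  {"dr": [0,0,0],"slide": [0,0,0],"jaw": 25},
  {"dr": [0,0,0],"slide": [0,0,0],"jaw": 25},
  {"dr": [0,0,0],"slide": [0,0,0],"jaw": 25},
])

```text
clock: 33.6
position: [684.5, -54.6, 5.6]
ee_rot: [0.076, 0.997, 0.0, 0.001]
contact_force: [-0.7, 0.1, 5.1]
gripper_width: 35.2
grasp_force: 60.7
```

```bash
python3 - <<'E'
from h import *
go(422,-213,150)
im=cv2.imread("pics/top0.png"); c=im[265:327,405:470]; cv2.imwrite("pics/boxc.png",cv2.resize(c,None,fx=9,fy=9,interpolation=cv2.INTER_CUBIC))
E
```

```text
slide to (422, -213, 150) [ 235.1 -196.4 -144.8] yaw of tool y 81.2
```

View pics/boxc.png

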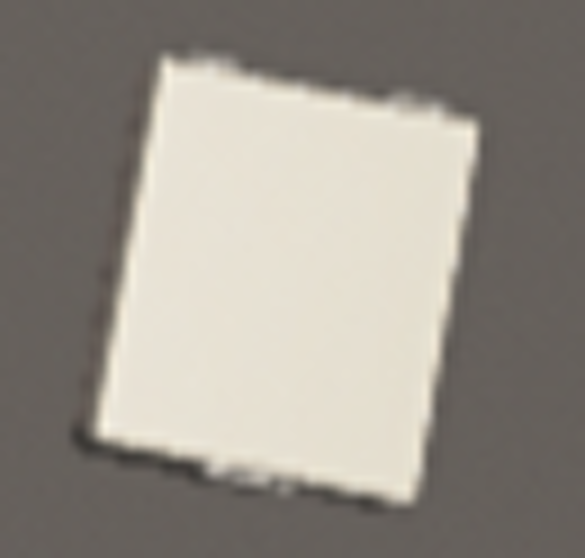

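The crop shows the lid's corners, giving a centre at about (437,296) in the full picture, so (422,-214). I'll lift and carry the cube there.

Call:
step_arm([
  {"dr": [0,0,0],"slide": [0,0,-25],"jaw": 25},
  {"dr": [0,0,0],"slide": [0,0,-70],"jaw": 25},
  {"dr": [0,0,0],"slide": [12,-10,-115],"jaw": 25},
  {"dr": [0,0,0],"slide": [45,-38,-140],"jaw": 25},
  {"dr": [0,0,0],"slide": [85,-71,-145],"jaw": 25},
  {"dr": [0,0,0],"slide": [125,-105,-145],"jaw": 25},
  {"dr": [0,0,0],"slide": [165,-138,-145],"jaw": 25},
  {"dr": [0,0,0],"slide": [205,-172,-145],"jaw": 25},
])

```text
clock: 34.6
position: [452.6, -193.9, 148.9]
ee_rot: [0.077, 0.997, 0.0, -0.001]
contact_force: [0.2, -0.3, -0.9]
gripper_width: 35.0
grasp_force: 60.2
```

Call:
step_arm([
  {"dr": [0,0,0],"slide": [22,-19,0],"jaw": 25},
  {"dr": [0,0,0],"slide": [30,-25,0],"jaw": 25},
  {"dr": [0,0,0],"slide": [30,-25,0],"jaw": 25},
  {"dr": [0,0,0],"slide": [30,-25,20],"jaw": 25},
  {"dr": [0,0,0],"slide": [30,-25,40],"jaw": 25},
  {"dr": [0,0,0],"slide": [30,-25,50],"jaw": 25},
  {"dr": [0,0,0],"slide": [30,-25,50],"jaw": 25},
  {"dr": [0,0,0],"slide": [30,-25,50],"jaw": 25},
])

```text
clock: 35.6
position: [422.5, -213.5, 100.3]
ee_rot: [0.076, 0.997, -0.0, 0.001]
contact_force: [-0.5, 0.5, -1.7]
gripper_width: 35.0
grasp_force: 60.2
```

```bash
python3 - <<'E'
from h import *
T=tool(); im=optics.get_image("wrist"); cv2.imwrite("pics/w10.png",im); np.save("T10.npy",T)
print(T[:3,3],proj((422,-214,34),T)); go(422,-214,41,T)
E
```

```text
[ 422.47458764 -213.52230117  100.33169301] [315.28072338 253.28642225]
slide to (422, -214, 41) [ 0.5 -0.5 59.3] yaw of tool y 81.3
```

View pics/w10.png

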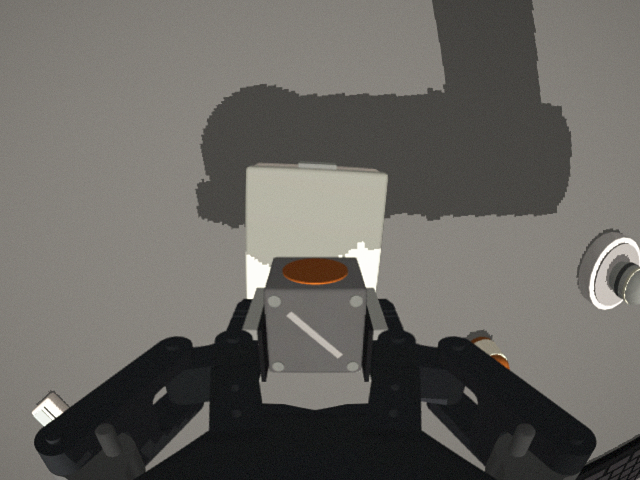

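The wrist view shows the lid spanning columns 247–386, centred at 316, with its far edge at row 168, about 48 mm from the target. That agrees, so I'll lower the cube.

Call:
step_arm([
  {"dr": [0,0,0],"slide": [0,0,15],"jaw": 25},
  {"dr": [0,0,0],"slide": [0,0,33],"jaw": 25},
  {"dr": [0,0,0],"slide": [0,0,48],"jaw": 25},
  {"dr": [0,0,0],"slide": [0,0,56],"jaw": 25},
  {"dr": [0,0,0],"slide": [0,0,59],"jaw": 25},
  {"dr": [0,0,0],"slide": [0,0,60],"jaw": 25},
  {"dr": [0,0,0],"slide": [0,0,60],"jaw": 25},
  {"dr": [0,0,0],"slide": [0,0,60],"jaw": 25},
])

```text
clock: 36.65
position: [421.9, -213.6, 40.2]
ee_rot: [0.076, 0.997, -0.0, 0.0]
contact_force: [0.1, 0.3, -1.0]
gripper_width: 35.2
grasp_force: 60.2
```

Call:
step_arm([
  {"dr": [0,0,0],"slide": [0,0,0],"jaw": 33},
  {"dr": [0,0,0],"slide": [0,0,0],"jaw": 38},
  {"dr": [0,0,0],"slide": [0,0,0],"jaw": 46},
  {"dr": [0,0,0],"slide": [0,0,0],"jaw": 55},
  {"dr": [0,0,0],"slide": [0,0,0],"jaw": 60},
  {"dr": [0,0,0],"slide": [0,0,-25],"jaw": 60},
  {"dr": [0,0,0],"slide": [0,0,-70],"jaw": 60},
  {"dr": [0,0,0],"slide": [0,0,-120],"jaw": 70},
])

```text
clock: 37.65
position: [421.0, -213.4, 160.7]
ee_rot: [0.076, 0.997, 0.0, -0.001]
contact_force: [0.9, -0.8, -0.7]
gripper_width: 69.7
grasp_force: 0.0
```

Call:
step_arm([
  {"dr": [0,0,0],"slide": [-10,-35,-10],"jaw": 70},
  {"dr": [0,0,0],"slide": [-15,-75,-20],"jaw": 70},
  {"dr": [0,0,0],"slide": [-20,-115,-20],"jaw": 70},
  {"dr": [0,0,0],"slide": [-25,-155,-20],"jaw": 70},
  {"dr": [0,0,0],"slide": [-30,-195,-20],"jaw": 70},
  {"dr": [0,0,0],"slide": [-30,-220,-20],"jaw": 70},
  {"dr": [0,0,0],"slide": [-30,-220,-20],"jaw": 70},
  {"dr": [0,0,0],"slide": [-30,-220,-20],"jaw": 70},
])

```text
clock: 38.65
position: [417.5, -435.0, 179.5]
ee_rot: [0.076, 0.997, 0.0, -0.0]
contact_force: [-0.1, 1.0, -0.3]
gripper_width: 69.9
grasp_force: 0.0
```

```bash
python3 - <<'E'
from h import *
im=optics.get_image("top"); c=cv2.resize(im[150:325,150:510],None,fx=2.2,fy=2.2,interpolation=3); cv2.imwrite("pics/top1c.png",c)
E
```

```text
(no output)
```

View pics/top1c.png

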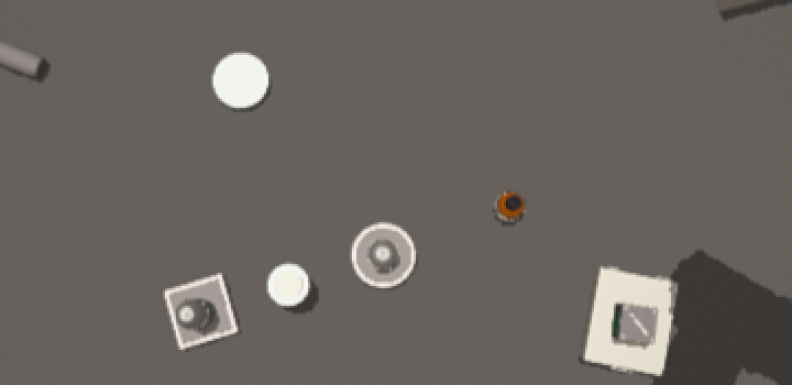

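The top view shows every piece in place, with the bottle and dish unmoved. In the crop, the noses are at (187,315) and (382,254), the cap at (288,285) and the cube's top at (639,325). Checking these as positions.

```bash
python3 - <<'E'
from h import *
C=lambda u,v:(150+u/2.2,150+v/2.2)
for k,p,z,t in [("long",(187,315),92,(434,231)),("short",(382,254),62,(492,40)),("cap",(288,285),68,(463,135.5)),("cube",(639,325),68,(422,-214.5))]:
    q=onz("top",C(*p),z); print(k,q.round(),(q-t).round())
E
```

```text
long [431. 228.] [-3. -3.]
short [490.  39.] [-2. -1.]
cap [459. 133.] [-4. -3.]
cube [ 418. -214.] [-4.  0.]
```

```bash
python3 -c "
from bench import arm
print(arm.job_done())"
```

```text
the job is handed in; nothing more can be done
None
```

I handed the job in: the last top-camera check put every piece within about 5 mm of its target, with the bottle and dish unmoved and the gripper clear of everything; the hand-in gave no verdict.

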